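Hold the pug mill's stay bolt behind its bracket

TASK

The stay bolt of the pug mill has worked back out of its blue bracket, and your workmate is about to run its nut up from the front. First make the machine safe: throw the gearbox lever out of forward into the red-marked neutral notch, not on into reverse, and leave it resting there; only then reach down into the gap behind the bracket, grip the bolt head firmly by its two upright flats, draw it fully home against the bracket, and finish while still holding it there so that it cannot turn. Leave the steel mug, the spanner and the small clay head on the bench where they are.

Things in the scene. Friction and masses are not known exactly. Their poses are not given: they have to be found in the camera images.
- pug_mill: Bench pug mill, fixed, 0.9 m long along its own y. Origin: under its middle at bench height; x to its back (away from the robot at yaw 0), y to its left (motor end). Green gearbox: x -0.09 to 0.09, y 0.04 to 0.24, top z 0.20. Green clay chamber: front wall x -0.08, y -0.19 to 0.01, top z 0.20; on it a steel hopper, x -0.03 and back, up to z 0.29.
- lever (a joint): Lever angle (rad) in the machine's y-z plane. 0: upright, neutral notch. Positive: leans to +y (left), forward notch at 0.45. Negative: right, reverse notch at -0.45. Starts at 0.30 to 0.60. A spring plunger rides on the notched quadrant: within 0.06 rad of a notch it pulls the lever in and holds it; about 6 N at the knob moves it out; between notches it stays where left.
- lever_knob (a point): Centre of the black ball knob on the end of the lever, 34 mm across, 155 mm from the pivot (0.28 m above the bench when upright). Free all round and above.
- lever_pivot (a point): The lever's pivot axis (along the machine's x), in the plane in which the knob moves: machine x -0.108, y 0.14, z 0.125.
- neutral_notch (a point): Middle notch of the steel quadrant, marked below by a broad red stripe and by a red bar on the gearbox's top behind it (the forward and reverse notches have short white stripes); on the rim, 75 mm straight above the pivot.
- bolt_out (a joint): How far (m) the bolt stands out to the back: 0 = fully home, its head flat on the bracket's back face; at the start 0.005 to 0.012. It slides with about 2 N of drag along the machine's x.
- bolt: Yellow stay bolt, level along the machine's x through the bracket, turns easily: closing fingers square it to them. Origin: centre of its hexagon head, 30 mm across flats, 12.5 mm thick; 30 mm below the bracket's top edge; when home, 6 mm behind its back face. x: the bolt's axis, to the back; y: square to the two upright flats, up to 0.22 rad off level at first. Nut in front.
- flat_left: The left half of the bolt head, with the upright flat at the machine's +y; origin in the middle of that flat, 15 mm from the bolt's axis.
- flat_right: The right half of the bolt head, with the upright flat at the machine's -y; origin in the middle of that flat, 15 mm from the bolt's axis.
- mug: Steel mug, 80 mm across, 85 mm high, standing on the bench in front of the machine; leave alone.
- spanner: Steel ring spanner, 230 mm long, 12 mm high, lying on the bench in front of the machine; leave alone.
- clay_head: Small clay portrait head on its neck, about 70 mm across and 145 mm high, standing on the bench in front of the machine; leave alone.
- bracket_top (a point): Blue upright stay bracket, a steel plate 8 mm thick and 100 mm wide (along the machine's y) with a flat stay bar on its front. This point: middle of its top edge, on the back face; machine x -0.132, y -0.09, z 0.185. The gap from here back to the chamber's wall is 52 mm, open above, clear down to z 0.06; 40 mm only at flanges beyond y -0.175 and 0.

How it is judged:
By the outcome, as a careful person would: the job done as asked, in the order asked, and still so for the second after the job is handed in, while the arm keeps its last pose, push and grip.
It also fails if it takes over 51 s, if anything falls off the work surface, if the arm or the gripper's body presses on something with over 40 N, if the wrist force passes 120 N, or if a joint passes its speed limit or range.

ROBOT

A 6-joint arm with a two-finger parallel gripper is mounted at the origin on the work surface. World frame = base frame: x ahead of the robot, y to its left, z up, the work surface at z = 0. Lengths are in m, angles in rad, forces in N, time in s.
With the tool pointing down it reaches from about 0.4 to 0.925 m from the base axis. Payload 12.5 kg.
Tool frame: the origin (TCP) lies at the very end of the fingers, on their centre line; the grasp point (between the pads) lies 19 mm behind it; z points along the fingers, y is the line along which they close (so a half turn about z gives the same grasp; the last joint's range is limited). The gripper opens to 95 mm and grips with 3 to 60 N. Pads are 20 mm wide; open, the fingers measure 119 mm over their backs; the gripper's body (75 mm by 180 mm) begins 59 mm behind the grasp point.
Start: joints at [-1.429, 0.491, 1.559, -0, 1.092, -0.106], TCP at [0.153, -0.606, 0.215] pointing down, gripper open.
Joint ranges: [-3.1, 3.1], [-0.84, 2.19], [0.05, 2.79], [-1.13, 4.28], [0.06, 2.93], [-2.69, 2.69]. Speed limits (rad/s): [2.22, 2.22, 2.79, 3.14, 3.14, 3.14].

INTERFACE

Orientations are given as a 3x3 rotation matrix whose columns are the frame's x, y, z axes.
In Python, from plant import monitor, eyes, job gives the robot as it stands.
- The arm moves only by the tool arm_command, never from a script. Its argument "plan" is a list of rows, each an object with "translation": the shift along the tool's x, y, z in mm, a list of three; "delta_rot": the turn, a rotation vector about the tool's x, y, z in degrees, a list of three; "jaw": the finger opening in mm, from 0 to 95.1. In form: [{"translation": [x, y, z], "delta_rot": [ax, ay, az], "jaw": jaw}, ...]. A call has 1 to 12 rows; each row shifts and turns the commanded pose from where the row before left it, along the tool's axes as they then stand; what a row does not reach is not made up. A row lasts 1/12 s, in which the tool goes at most 41.7 mm and 7.16 degrees, less where a joint would pass 70% of its speed; a pose out of reach is approached as far as the arm can. A call with a gripper value outside its range is refused whole. The fingers move at their own pace and stop on an object; the grip force is fixed at half the most. Time passes only in rows, so rows that do not move let the fingers close. It gives the time, the measured TCP pose, the force, the opening and the grip force at its end, in the units of the state.
- monitor.state(): the state, without advancing time (a new reading comes with each control period).
- eyes.get_image(name): name is "scene" or "top"; returns the picture (400x640x3 uint8, red, green, blue); there is no depth.
- eyes.camera_info(name): a dict with "fx", "fy", "cx", "cy" (pixels), "rvec" (rotation vector, rad) and "tvec" (3), from world to camera coordinates, as OpenCV has them. Camera axes: x right, y down, z forward; pixel columns grow to the right and rows downward; lengths in m; the calibration is good to about 2 mm. A picture is of the moment at which its call begins. camera_info takes no time and is no camera call.
- job.sign_off(): hands the job in; it is judged then, once.
Trained networks look in the newest picture that a camera, given by its name, has taken for a name from the list of things; names that differ only in an ending like _2 or _b are one class to them, and where a whole thing is asked for, a point or a joint stands for the part that bears it (a point fixed in the world has none). Each returns a list of dicts, best first, with "conf" (0 to 1); they miss things now and then, are a little off and sometimes report something else, mostly with a low value. They report only what shows in the picture. A call takes as long as a camera call.
- eyes.trace(camera, name): "mask" (400x640 bool, what is visible of it) and "xy" ([column, row] in pixels, amid what is visible of it).
- eyes.mark_of(camera, name): "xy" ([column, row] in pixels: a listed point, or the origin of a listed thing).
The state is a dict: "time_s": time; "q": joint angles; "joint_vel": joint speeds; "joint_torque": joint torques, N m; "ee_pos": TCP position; "ee_rot": TCP orientation; "contact_force": force on the tool from outside, world axes, zero at the start; "moment": the same for the moment, N m; "width": finger opening in m; "grip_force": force on a finger pad.
Only numpy, scipy, OpenCV 4.12 (cv2) and the standard library are available. Lean on these libraries where they do the work, as an engineer would, in place of code of your own. Each camera call takes 0.05 s, during which the arm holds its last target. There are 200 camera calls.

## Working session

There is one attempt and no reset: what is moved stays moved. The work goes in short steps, Python scripts to look and compute and a tool call to move; the robot and the scene stay as the last step left them, time stands still between calls to the robot, and variables do not carry over. Pictures are saved under pics/ and viewed, at most 10 in all, crops included, and the job is handed in when it is done.

Besides the shell and the picture viewer there is one more tool, called after "Call:" by a JSON object that holds its "op" and its "data". arm_command: Moves the arm, as the interface text tells. Its arguments: {"type":"object","properties":{"plan":{"type":"array","items":{"type":"object","properties":{"translation":{"type":"array","items":{"type":"number"}},"delta_rot":{"type":"array","items":{"type":"number"}},"jaw":{"type":"number"}}}}},"required":["plan"]}

```bash
mkdir -p pics; ls; cat > h.py <<'E'
import numpy as np, cv2
from plant import monitor, eyes, job
def cam(n):
    c=eyes.camera_info(n); K=np.array([[c['fx'],0,c['cx']],[0,c['fy'],c['cy']],[0,0,1.]])
    R=cv2.Rodrigues(np.array(c['rvec'],float))[0]; t=np.array(c['tvec'],float).reshape(3)
    return K,R,t
def tri(pa,pb,a='scene',b='top'):
    P=[]
    for n in(a,b):
        K,R,t=cam(n);P.append(K@np.c_[R,t])
    X=cv2.triangulatePoints(P[0],P[1],np.array(pa,float).reshape(2,1),np.array(pb,float).reshape(2,1)).ravel()
    X=X[:3]/X[3]
    return X,[proj(a,X)-pa,proj(b,X)-pb]
def proj(n,X):
    K,R,t=cam(n);p=K@(R@np.array(X)+t);return p[:2]/p[2]
def snap(n,f):
    im=eyes.get_image(n);cv2.imwrite(f'pics/{f}.png',im[:,:,::-1]);return im
E
python3 - <<'E'
from h import *
np.set_printoptions(precision=4,suppress=True)
for n in('scene','top'):
    K,R,t=cam(n);print(n,K[0,0],'pos',-R.T@t,'axis',R[2])
    snap(n,n+'0')
pts=['lever_knob','lever_pivot','neutral_notch','bolt','flat_left','flat_right','bracket_top','mug','spanner','clay_head','pug_mill']
for p in pts:
    r={n:eyes.mark_of(n,p) for n in('scene','top')}
    print(p,[[(np.round(d['xy'],1),round(d['conf'],2)) for d in r[n][:2]] for n in r])
    if r['scene'] and r['top']:
        X,e=tri(r['scene'][0]['xy'],r['top'][0]['xy']);print('   ',X,np.round(e,1).tolist())
s=monitor.state();print(s['time_s'],s['ee_pos'],s['ee_rot'],s['width'],s['contact_force'])
E
```

```text
pics
scene 360.82422701663785 pos [0.9771 0.4108 0.9292] axis [-0.4617 -0.4417 -0.7692]
top 422.55217876726897 pos [0.4413 0.0124 1.3157] axis [ 0.0691 -0.0046 -0.9976]
lever_knob [[(array([380.7, 240.8]), 0.61)], [(array([241. , 167.1]), 0.72), (array([323.6, 150.8]), 0.18)]]
    [0.5898 0.222  0.2659] [[-1.0, -0.1], [-0.6, 0.4]]
lever_pivot [[(array([350.7, 255.8]), 0.84)], [(array([270.4, 172.7]), 0.82), (array([356.4, 182. ]), 0.61)]]
    [0.5947 0.1617 0.1339] [[1.6, 0.1], [0.8, -0.6]]
neutral_notch [[(array([347.9, 239.3]), 0.73)], [(array([269.8, 172.8]), 0.55)]]
    [0.5898 0.152  0.1936] [[4.4, 0.3], [2.2, -1.8]]
bolt [[(array([291.6, 195.2]), 0.75)], [(array([353.8, 179.2]), 0.67)]]
    [ 0.5724 -0.0712  0.1561] [[1.6, 0.2], [0.9, -0.8]]
flat_left [[(array([297.4, 198. ]), 0.61)], [(array([323.4, 146.8]), 0.17)]]
    [0.6368 0.0156 0.2785] [[-1.2, -0.1], [-0.6, 0.5]]
flat_right [[], [(array([275.1, 173.7]), 0.25)]]
bracket_top [[(array([295.1, 185.1]), 0.96)], [(array([358.8, 181.5]), 0.96)]]
    [ 0.5596 -0.0788  0.1831] [[-1.0, -0.1], [-0.6, 0.5]]
mug [[(array([406.5, 262.4]), 0.7)], [(array([246.5, 230.4]), 0.7), (array([354.8, 177.6]), 0.3)]]
    [ 0.4334  0.2513 -0.003 ] [[2.5, 0.1], [1.4, -0.9]]
spanner [[], [(array([441.3, 239.4]), 0.93)]]
clay_head [[(array([448.9, 301.7]), 0.89)], [(array([201.3, 224.5]), 0.88), (array([239. , 167.5]), 0.73)]]
    [ 0.4511  0.3972 -0.0121] [[1.0, 0.0], [0.6, -0.3]]
pug_mill [[(array([284. , 269.1]), 0.88)], [(array([323.4, 147.2]), 0.84), (array([204.2, 228.3]), 0.59)]]
    [0.6924 0.0114 0.0011] [[2.1, 0.2], [1.0, -0.9]]
1.2 [ 0.1533 -0.6059  0.2147] [[ 0.9694  0.2453  0.    ]
 [ 0.2453 -0.9694 -0.0001]
 [-0.      0.0001 -1.    ]] 0.09530846834358885 [-0.2883  1.1468  0.6483]
```

View pics/scene0.png

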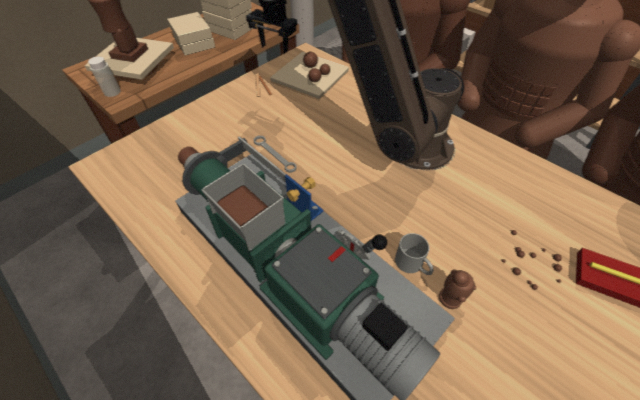

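View pics/top0.png

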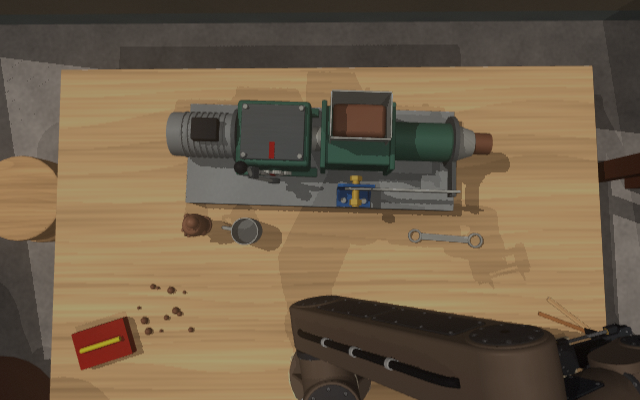

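The scene view shows the knob at (380,241) and the lever leaning left of the red bar. The yellow bolt head is behind the blue bracket at about (292,195). In the top view the knob is at (241,167), the bolt and bracket at (355,182), and the red bar at (271,150). Next I'll fit the machine pose, lever angle and bolt travel jointly.

```bash
cat > fit.py <<'E'
from h import *
from scipy.optimize import least_squares
np.set_printoptions(precision=4,suppress=True)
def M(p,x): 
    c,s=np.cos(p[2]),np.sin(p[2]);return np.array([p[0]+c*x[0]-s*x[1],p[1]+s*x[0]+c*x[1],x[2]])
def model(p):
    th,d=p[3],p[4]
    return {k:M(p,v) for k,v in dict(lever_knob=(-.108,.14+.155*np.sin(th),.125+.155*np.cos(th)),lever_pivot=(-.108,.14,.125),
     neutral_notch=(-.108,.14,.2),bolt=(-.126+d,-.09,.155),bracket_top=(-.132,-.09,.185),pug_mill=(0,0,0)).items()}
obs={'lever_knob':[(380.7,240.8),(241,167.1)],'lever_pivot':[(350.7,255.8),(270.4,172.7)],'neutral_notch':[(347.9,239.3),(269.8,172.8)],
'bolt':[(291.6,195.2),(353.8,179.2)],'bracket_top':[(295.1,185.1),(358.8,181.5)],'pug_mill':[(284,269.1),(323.4,147.2)]}
def res(p):
    m=model(p);return np.array([proj(c,m[k])-obs[k][i] for k in obs for i,c in enumerate(('scene','top'))]).ravel()
if __name__=='__main__':
    r=least_squares(res,[.69,.01,0,.45,.008],loss='soft_l1',x_scale=[.01,.01,.05,.1,.005])
    p=r.x;print('pose',p,'cost',r.cost)
    for k,e,g in zip(obs,res(p).reshape(-1,2,2).tolist(),model(p).values()): print(k,model(p)[k],np.round(obs and e,1).tolist())
    s=cv2.imread('pics/scene0.png')[140:300,240:430];t=cv2.imread('pics/top0.png')[120:220,220:400]
    a=cv2.resize(s,None,fx=3.1,fy=3.1,interpolation=3);b=cv2.resize(t,None,fx=4.4,fy=4.4,interpolation=3)
    cv2.imwrite('pics/cs.png',a);cv2.imwrite('pics/ct.png',b)
E
python3 fit.py
```

```text
pose [ 0.6942  0.0125 -0.0253  0.443   0.0064] cost 17.42501402281007
lever_knob [0.5915 0.2216 0.265 ] [[-1.7, 0.5], [-0.3, -0.2]]
lever_pivot [0.5898 0.1552 0.125 ] [[0.6, -1.0], [3.5, 1.5]]
neutral_notch [0.5898 0.1552 0.2   ] [[5.6, -0.4], [0.7, -2.1]]
bolt [ 0.5723 -0.0744  0.155 ] [[0.8, -0.2], [2.0, -0.7]]
bracket_top [ 0.56   -0.0741  0.185 ] [[0.0, 0.4], [-2.2, 0.3]]
pug_mill [0.6942 0.0125 0.    ] [[1.9, 1.1], [0.7, -1.4]]
```

View pics/cs.png

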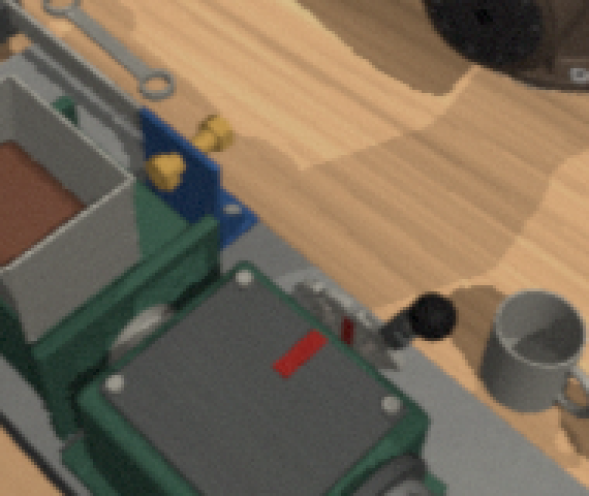

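View pics/ct.png

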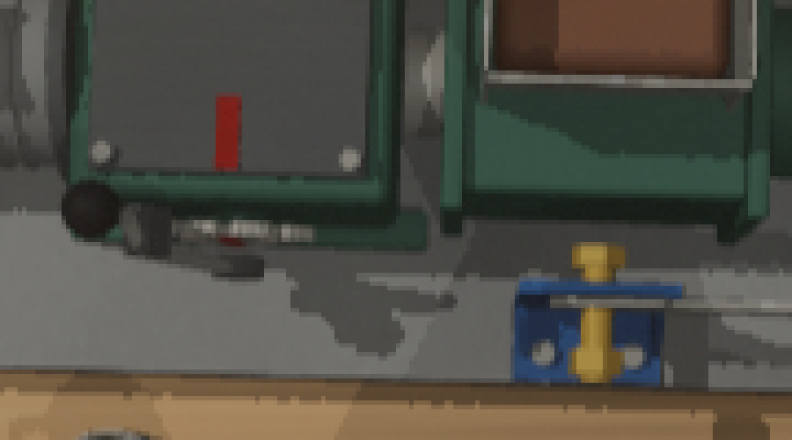

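Call:
{"op": "arm_command", "data": {"plan": [{"translation":[0,0,-40],"delta_rot":[0,0,5.22],"jaw":75},{"translation":[0,0,-40],"delta_rot":[0,0,5.22],"jaw":75},{"translation":[0,0,-40],"delta_rot":[0,0,5.21],"jaw":75},{"translation":[26,-31,0],"delta_rot":[0,0,0],"jaw":75},{"translation":[26,-31,0],"delta_rot":[0,0,0],"jaw":75},{"translation":[26,-31,0],"delta_rot":[0,0,0],"jaw":75},{"translation":[26,-31,0],"delta_rot":[0,0,0],"jaw":75},{"translation":[26,-31,0],"delta_rot":[0,0,0],"jaw":75},{"translation":[26,-31,0],"delta_rot":[0,0,0],"jaw":75},{"translation":[26,-31,0],"delta_rot":[0,0,0],"jaw":75},{"translation":[26,-31,0],"delta_rot":[0,0,0],"jaw":75},{"translation":[26,-31,0],"delta_rot":[0,0,0],"jaw":75}]}}

```text
time_s: 2.2
ee_pos: [0.3952, -0.3312, 0.3349]
ee_rot: [[1.0, -0.026, 0.0], [-0.026, -1.0, -0.0], [0.0, 0.0, -1.0]]
contact_force: [1.4, -0.2, 0.8]
width: 0.075
grip_force: 0.0
```

```bash
cat >> h.py <<'E'
def goto(X):
    s=monitor.state();R=np.array(s['ee_rot']);p=np.array(s['ee_pos'])
    print('t',s['time_s'],'pos',np.round(p,4),'need mm',np.round(R.T@(np.array(X)-p)*1e3,1),'F',np.round(s['contact_force'],1),'w',round(s['width'],4),'q',np.round(s['q'],2))
    Rt=cv2.Rodrigues(np.array([0,0,-0.0253]))[0]@np.diag([1,-1,-1.])
    print('rot deg',np.round(np.degrees(cv2.Rodrigues(R.T@Rt)[0].ravel()),2))
E
python3 -c "
from h import *
goto([.5905,.2218,.33])"
```

```text
t 2.2 pos [ 0.3952 -0.3312  0.3349] need mm [ 181.1 -557.8    4.7] F [ 1.4 -0.2  0.8] w 0.075 q [-0.83  0.23  1.64 -0.    1.27  0.77]
rot deg [ 0.03 -0.02 -0.01]
```

Call:
{"op": "arm_command", "data": {"plan": [{"translation":[12,-39,0],"delta_rot":[0,0,0],"jaw":70},{"translation":[12,-39,0],"delta_rot":[0,0,0],"jaw":70},{"translation":[12,-39,0],"delta_rot":[0,0,0],"jaw":70},{"translation":[12,-39,0],"delta_rot":[0,0,0],"jaw":70},{"translation":[12,-39,0],"delta_rot":[0,0,0],"jaw":70},{"translation":[12,-39,0],"delta_rot":[0,0,0],"jaw":70},{"translation":[12,-39,0],"delta_rot":[0,0,0],"jaw":70},{"translation":[12,-39,0],"delta_rot":[0,0,0],"jaw":70},{"translation":[12,-39,0],"delta_rot":[0,0,0],"jaw":70},{"translation":[12,-39,0],"delta_rot":[0,0,0],"jaw":70},{"translation":[12,-39,0],"delta_rot":[0,0,0],"jaw":70},{"translation":[12,-39,0],"delta_rot":[0,0,0],"jaw":70}]}}

```text
time_s: 3.2
ee_pos: [0.5503, 0.1335, 0.3348]
ee_rot: [[1.0, -0.025, 0.0], [-0.025, -1.0, -0.0], [0.0, 0.0, -1.0]]
contact_force: [0.5, -0.8, 0.6]
width: 0.07
grip_force: 0.0
```

Call:
{"op": "arm_command", "data": {"plan": [{"translation":[18,-36,0],"delta_rot":[0,0,0],"jaw":70},{"translation":[18,-36,0],"delta_rot":[0,0,0],"jaw":70},{"translation":[0,-17,0],"delta_rot":[0,0,0],"jaw":70},{"translation":[0,0,0],"delta_rot":[0,0,0],"jaw":70}]}}

```text
time_s: 3.53
ee_pos: [0.5885, 0.2227, 0.3335]
ee_rot: [[1.0, -0.022, -0.001], [-0.022, -1.0, 0.0], [-0.001, -0.0, -1.0]]
contact_force: [0.2, -0.7, -0.6]
width: 0.0698
grip_force: 0.0
```

```bash
python3 -c "
from h import *
goto([.5905,.2218,.250])"
```

```text
t 3.5333 pos [0.5885 0.2227 0.3335] need mm [ 2.1  0.9 83.5] F [ 0.2 -0.7 -0.6] w 0.0698 q [0.26 0.41 1.38 0.   1.36 1.85]
rot deg [-0.01  0.07  0.19]
```

Call:
{"op": "arm_command", "data": {"plan": [{"translation":[0.5,0,28],"delta_rot":[0,0,0],"jaw":70},{"translation":[0.5,0,28],"delta_rot":[0,0,0],"jaw":70},{"translation":[0,0,18],"delta_rot":[0,0,0],"jaw":70},{"translation":[0,0,9],"delta_rot":[0,0,0],"jaw":70},{"translation":[0,0,0],"delta_rot":[0,0,0],"jaw":70}]}}

```text
time_s: 3.95
ee_pos: [0.5887, 0.2184, 0.25]
ee_rot: [[1.0, -0.026, -0.003], [-0.026, -1.0, -0.001], [-0.003, 0.001, -1.0]]
contact_force: [0.5, -0.6, -0.3]
width: 0.07
grip_force: 0.0
```

Call:
{"op": "arm_command", "data": {"plan": [{"translation":[0,0,0],"delta_rot":[0,0,0],"jaw":20},{"translation":[0,0,0],"delta_rot":[0,0,0],"jaw":20},{"translation":[0,0,0],"delta_rot":[0,0,0],"jaw":20},{"translation":[0,0,0],"delta_rot":[0,0,0],"jaw":20},{"translation":[0,0,0],"delta_rot":[0,0,0],"jaw":20},{"translation":[0,0,0],"delta_rot":[0,0,0],"jaw":20}]}}

```text
time_s: 4.45
ee_pos: [0.5896, 0.2207, 0.2527]
ee_rot: [[1.0, -0.026, 0.002], [-0.026, -1.0, 0.003], [0.002, -0.003, -1.0]]
contact_force: [-0.8, 17.2, 6.4]
width: 0.0355
grip_force: 8.7
```

```bash
python3 -c "
from h import *
goto([.5898,.1552,.266])"
```

```text
t 4.45 pos [0.5896 0.2207 0.2527] need mm [  1.9  65.4 -13.6] F [-0.8 17.2  6.4] w 0.0355 q [0.25 0.46 1.5  0.   1.18 1.85]
rot deg [-0.19 -0.1  -0.01]
```

Call:
{"op": "arm_command", "data": {"plan": [{"translation":[0,8,-3.5],"delta_rot":[0,0,0],"jaw":20},{"translation":[0,8.2,-3.1],"delta_rot":[0,0,0],"jaw":20},{"translation":[0,8.2,-2.5],"delta_rot":[0,0,0],"jaw":20},{"translation":[0,8.2,-2.1],"delta_rot":[0,0,0],"jaw":20},{"translation":[0,8.4,-1.6],"delta_rot":[0,0,0],"jaw":20},{"translation":[0,8.4,-1.2],"delta_rot":[0,0,0],"jaw":20},{"translation":[0,8.4,-0.7],"delta_rot":[0,0,0],"jaw":20},{"translation":[0,8.4,-0.2],"delta_rot":[0,0,0],"jaw":20},{"translation":[0,0,0],"delta_rot":[0,0,0],"jaw":20},{"translation":[0,0,0],"delta_rot":[0,0,0],"jaw":20},{"translation":[0,0,0],"delta_rot":[0,0,0],"jaw":20}]}}

```text
time_s: 5.37
ee_pos: [0.5876, 0.1543, 0.268]
ee_rot: [[1.0, -0.025, 0.002], [-0.025, -1.0, 0.002], [0.001, -0.002, -1.0]]
contact_force: [-4.1, 7.2, 8.9]
width: 0.0326
grip_force: 30.0
```

```bash
python3 - <<'E'
from h import *
np.set_printoptions(precision=4,suppress=True)
goto([.5898,.1552,.266])
s=monitor.state();print(s['grip_force'])
a=snap('scene','s1');b=snap('top','t1')
for p in['lever_knob','bolt','flat_left','flat_right','bracket_top','lever_pivot','neutral_notch']:
    r={n:eyes.mark_of(n,p) for n in('scene','top')}
    print(p,[[(np.round(d['xy'],1),round(d['conf'],2)) for d in r[n][:2]] for n in r])
    if r['scene'] and r['top']:
        X,e=tri(r['scene'][0]['xy'],r['top'][0]['xy']);print('   ',X,np.round(e,1).tolist())
c=np.hstack([cv2.resize(a[190:290,290:390],(400,400),interpolation=3),cv2.resize(b[120:220,230:330],(400,400),interpolation=3)])
cv2.imwrite('pics/c1.png',c[:,:,::-1])
E
```

```text
t 5.3667 pos [0.5876 0.1543 0.268 ] need mm [ 2.2 -0.9  2. ] F [-4.1  7.2  8.9] w 0.0326 q [0.15 0.42 1.54 0.   1.19 1.74]
rot deg [-0.13 -0.09  0.02]
30.001663863658905
lever_knob [[(array([359.7, 219.5]), 0.85)], [(array([203.5, 226.4]), 0.63)]]
    [0.513  0.2441 0.3333] [[55.3, -13.0], [21.5, -30.1]]
bolt [[(array([291.6, 193.3]), 0.79)], [(array([356.9, 176.7]), 0.5)]]
    [ 0.5754 -0.076   0.1641] [[-0.6, -0.1], [-0.3, 0.3]]
flat_left [[(array([297.9, 197.5]), 0.55)], []]
flat_right [[(array([274.3, 153.2]), 0.43)], []]
bracket_top [[(array([294.2, 185.6]), 0.56), (array([350.5, 256.1]), 0.56)], [(array([358.4, 182.1]), 0.94)]]
    [ 0.5594 -0.0792  0.1801] [[-0.1, -0.0], [-0.1, 0.1]]
lever_pivot [[(array([352.7, 256.1]), 0.83)], [(array([271.8, 174.3]), 0.58)]]
    [0.5898 0.1607 0.1254] [[0.3, 0.0], [0.2, -0.1]]
neutral_notch [[(array([350.8, 240. ]), 0.77)], []]
```

View pics/c1.png

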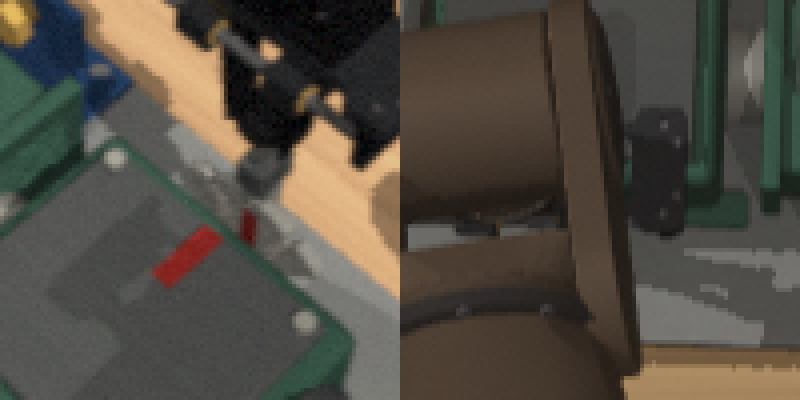

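The lever now stands at about (263,165) in the left crop, in front of the red stripe at (248,225), so it is close to upright and inside the capture range. I'll ease back 2 mm, release it, rise clear and check.

Call:
{"op": "arm_command", "data": {"plan": [{"translation":[0,-2,0],"delta_rot":[0,0,0],"jaw":20},{"translation":[0,0,0],"delta_rot":[0,0,0],"jaw":70},{"translation":[0,0,0],"delta_rot":[0,0,0],"jaw":70},{"translation":[0,0,0],"delta_rot":[0,0,0],"jaw":70},{"translation":[0,0,0],"delta_rot":[0,0,0],"jaw":70},{"translation":[0,0,0],"delta_rot":[0,0,0],"jaw":70},{"translation":[0,0,-20],"delta_rot":[0,0,0],"jaw":70},{"translation":[0,0,-35],"delta_rot":[0,0,0],"jaw":70},{"translation":[0,0,-35],"delta_rot":[0,0,0],"jaw":70}]}}

```text
time_s: 6.92
ee_pos: [0.5874, 0.155, 0.3567]
ee_rot: [[1.0, -0.025, -0.003], [-0.025, -1.0, -0.001], [-0.003, 0.001, -1.0]]
contact_force: [-0.0, 0.8, -0.4]
width: 0.0701
grip_force: 0.0
```

Call:
{"op": "arm_command", "data": {"plan": [{"translation":[-25,30,0],"delta_rot":[0,0,0],"jaw":80},{"translation":[-25,30,0],"delta_rot":[0,0,0],"jaw":80},{"translation":[-25,30,0],"delta_rot":[0,0,0],"jaw":80},{"translation":[-25,30,0],"delta_rot":[0,0,0],"jaw":80},{"translation":[-15,36,0],"delta_rot":[0,0,0],"jaw":80},{"translation":[-15,36,0],"delta_rot":[0,0,0],"jaw":80},{"translation":[-15,36,0],"delta_rot":[0,0,0],"jaw":80},{"translation":[-10,36,0],"delta_rot":[0,0,0],"jaw":80},{"translation":[0,36,0],"delta_rot":[0,0,0],"jaw":80},{"translation":[0,36,0],"delta_rot":[0,0,0],"jaw":80},{"translation":[0,36,0],"delta_rot":[0,0,0],"jaw":80}]}}

```text
time_s: 7.83
ee_pos: [0.4227, -0.2147, 0.3568]
ee_rot: [[1.0, -0.026, 0.001], [-0.026, -1.0, -0.0], [0.001, 0.0, -1.0]]
contact_force: [1.1, -0.2, 0.1]
width: 0.08
grip_force: 0.0
```

```bash
python3 - <<'E'
from h import *
np.set_printoptions(precision=4,suppress=True)
goto([.5723,-.0744,.3])
a=snap('scene','s2');b=snap('top','t2')
for p in['lever_knob','bolt','bracket_top','lever_pivot','neutral_notch','pug_mill']:
    r={n:eyes.mark_of(n,p) for n in('scene','top')}
    print(p,[[(np.round(d['xy'],1),round(d['conf'],2)) for d in r[n][:2]] for n in r])
    if r['scene'] and r['top']:
        X,e=tri(r['scene'][0]['xy'],r['top'][0]['xy']);print('   ',X,np.round(e,1).tolist())
c=np.hstack([cv2.resize(a[150:290,260:400],(400,400),interpolation=3),cv2.resize(b[120:220,230:330],(400,400),interpolation=3)])
d=np.hstack([cv2.resize(a[165:225,255:335],(400,300),interpolation=3),cv2.resize(b[155:215,320:400],(400,300),interpolation=3)])
cv2.imwrite('pics/c2.png',np.vstack([c[:300],d])[:,:,::-1])
E
```

```text
t 7.8333 pos [ 0.4227 -0.2147  0.3568] need mm [ 145.9 -144.1   56.9] F [ 1.1 -0.2  0.1] w 0.08 q [-0.61  0.14  1.69  0.    1.31  0.99]
rot deg [ 0.02 -0.04 -0.02]
lever_knob [[(array([357.1, 220.9]), 0.8)], [(array([271.2, 168.6]), 0.62), (array([202.4, 226.3]), 0.42)]]
    [0.5845 0.1487 0.2631] [[-2.4, -0.2], [-1.3, 0.9]]
bolt [[(array([290.5, 194.8]), 0.75), (array([406.8, 263.3]), 0.68)], [(array([354.2, 179.8]), 0.56)]]
    [ 0.5718 -0.0734  0.1552] [[2.3, 0.2], [1.2, -1.1]]
bracket_top [[(array([294.1, 184.3]), 0.7), (array([359.2, 215.7]), 0.32)], [(array([354.4, 179.9]), 0.69)]]
    [ 0.5648 -0.0687  0.198 ] [[0.9, 0.1], [0.5, -0.4]]
lever_pivot [[(array([351.4, 254.8]), 0.57)], [(array([272.6, 176.1]), 0.82)]]
    [0.5862 0.1572 0.1226] [[1.4, 0.1], [0.7, -0.5]]
neutral_notch [[(array([351.4, 235. ]), 0.59)], [(array([269.7, 172.6]), 0.8)]]
    [0.5862 0.1527 0.2095] [[2.5, 0.2], [1.3, -1.0]]
pug_mill [[(array([285.7, 270.8]), 0.61)], [(array([322.3, 148.8]), 0.98)]]
    [ 0.6894  0.0147 -0.0091] [[2.2, 0.2], [1.1, -1.0]]
```

View pics/c2.png

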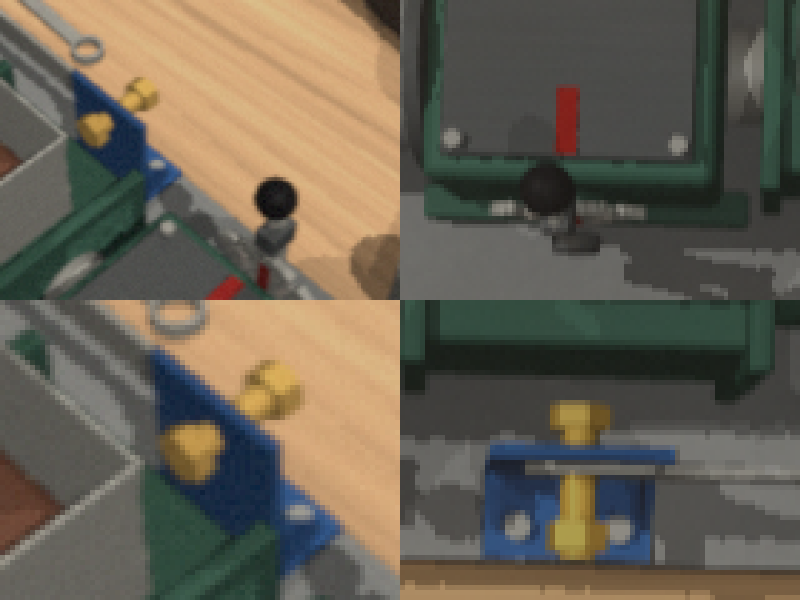

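The knob is released and stands above the red stripe: top-view pixel (267,167) against the red bar at 272, with about 4 px of parallax expected. The bolt head shows at top-view (356,179) behind the blue plate edge at row 184. I'll refit using pixels read from the picture.

```bash
python3 - <<'E'
from fit import *
a=cv2.imread('pics/scene2.png') if 0 else cv2.imread('pics/s2.png');b=cv2.imread('pics/t2.png')
def seg(im,r0,r1,c0,c1,f):
    B,G,R=[im[r0:r1,c0:c1,i].astype(int) for i in range(3)];m=f(R,G,B).astype(np.uint8)
    n,l,s,ce=cv2.connectedComponentsWithStats(m)
    return [(s[i].tolist()[:5],np.round(ce[i]+[c0,r0],1).tolist()) for i in np.argsort(-s[1:,4])[:3]+1]
blk=lambda R,G,B:(R+G+B<90)
red=lambda R,G,B:(R>90)&(G<50)
yel=lambda R,G,B:(R>100)&(B<90)&(G>.6*R)&(R>G)&(R-B>50)
blu=lambda R,G,B:(B>R+40)&(B>60)
print('knob',seg(a,200,240,335,375,blk),seg(b,155,185,250,285,blk))
print('red',seg(b,135,165,260,290,red))
print('yellow',seg(a,170,215,280,325,yel),seg(b,170,220,340,375,yel))
print('blue',seg(a,160,220,270,335,blu),seg(b,170,220,330,385,blu))
K,R,t=cam('top')
print(b[172:192,352:362,2].mean(1).round(),b[172:192,340:348].mean(1).round().tolist())
p=[.6942,.0125,-.0253,0,.0064]
for k in('lever_knob','bolt','bracket_top'):print(k,proj('scene',model(p)[k]),proj('top',model(p)[k]))
print('bar',proj('top',M(p,(-.06,.14,.2))))
E
```

```text
knob [([15, 13, 13, 14, 105], [355.7, 219.5])] [([11, 7, 13, 11, 68], [268.5, 167.6]), ([31, 12, 4, 3, 8], [282.6, 168.1]), ([27, 12, 3, 1, 3], [278.0, 167.0])]
red [([9, 7, 6, 16, 84], [271.1, 149.3])]
yellow [([21, 7, 14, 12, 107], [308.1, 183.4]), ([8, 20, 11, 11, 98], [293.2, 194.5])] [([10, 20, 12, 17, 139], [355.0, 198.7]), ([0, 39, 35, 5, 138], [356.7, 211.1]), ([10, 5, 12, 9, 77], [355.0, 178.7])]
blue [([16, 15, 37, 45, 415], [304.1, 199.4])] [([7, 19, 15, 18, 150], [342.9, 198.6]), ([8, 14, 37, 4, 90], [354.4, 185.3]), ([30, 30, 10, 7, 38], [365.8, 204.2])]
[ 65.  66.  66. 102. 134. 144. 144. 138. 126. 124. 129. 111.  66.  43.
  37.  65. 109. 108.  99. 114.] [[60.0, 63.0, 64.0], [60.0, 63.0, 64.0], [60.0, 63.0, 64.0], [61.0, 64.0, 64.0], [60.0, 63.0, 64.0], [61.0, 64.0, 64.0], [61.0, 63.0, 64.0], [61.0, 64.0, 65.0], [61.0, 64.0, 65.0], [69.0, 72.0, 73.0], [86.0, 89.0, 90.0], [107.0, 90.0, 80.0], [114.0, 76.0, 48.0], [109.0, 70.0, 43.0], [86.0, 57.0, 39.0], [50.0, 44.0, 42.0], [60.0, 55.0, 53.0], [59.0, 53.0, 49.0], [63.0, 46.0, 37.0], [73.0, 49.0, 36.0]]
lever_knob [356.0693 219.3549] [266.4046 166.4783]
bolt [292.3969 194.9743] [355.7977 178.472 ]
bracket_top [295.1211 185.4919] [356.5595 181.797 ]
bar [271.0211 152.8407]
```

Lever check: an upright knob is predicted at (356.1,219.4) and (266.4,166.5), and it measures (355.7,219.5) and about (267,167), so it is within 0.02 rad of neutral. The head centre is near x=0.573, y=-0.0735, standing about 6–10 mm out. I'll go above the gap with the pads a few mm behind the head's centre.

Call:
{"op": "arm_command", "data": {"plan": [{"translation":[25.6,-24.2,9],"delta_rot":[0,0,0],"jaw":65},{"translation":[25.6,-24.2,9],"delta_rot":[0,0,0],"jaw":65},{"translation":[25.6,-24.2,9],"delta_rot":[0,0,0],"jaw":65},{"translation":[25.6,-24.2,9],"delta_rot":[0,0,0],"jaw":65},{"translation":[25.6,-24.2,9],"delta_rot":[0,0,0],"jaw":65},{"translation":[25.6,-24.2,9],"delta_rot":[0,0,0],"jaw":65},{"translation":[0,0,0],"delta_rot":[0,0,0],"jaw":65},{"translation":[0,0,0],"delta_rot":[0,0,0],"jaw":65}]}}

```text
time_s: 9.2
ee_pos: [0.5811, -0.0702, 0.3014]
ee_rot: [[1.0, -0.023, -0.002], [-0.023, -1.0, 0.0], [-0.002, -0.0, -1.0]]
contact_force: [-0.6, 1.1, -0.1]
width: 0.0654
grip_force: 0.0
```

```bash
python3 -c "
from h import *
goto([.580,-.0735,.137])"
```

```text
t 9.2 pos [ 0.5811 -0.0702  0.3014] need mm [ -0.8   3.4 164.4] F [-0.6  1.1 -0.1] w 0.0654 q [-0.23  0.36  1.54 -0.    1.25  1.36]
rot deg [-0.01  0.11  0.15]
```

Call:
{"op": "arm_command", "data": {"plan": [{"translation":[0,0,35],"delta_rot":[0,0,0],"jaw":65},{"translation":[0,0,35],"delta_rot":[0,0,0],"jaw":65},{"translation":[0,0,25],"delta_rot":[0,0,0],"jaw":65},{"translation":[0,0,0],"delta_rot":[0,0,0],"jaw":65},{"translation":[0,0,0],"delta_rot":[0,0,0],"jaw":65},{"translation":[0,0,0],"delta_rot":[0,0,0],"jaw":65}]}}

```text
time_s: 9.7
ee_pos: [0.5812, -0.0722, 0.2095]
ee_rot: [[1.0, -0.026, 0.002], [-0.026, -1.0, -0.001], [0.002, 0.001, -1.0]]
contact_force: [-0.9, 0.3, -0.2]
width: 0.0649
grip_force: 0.0
```

```bash
python3 -c "
from h import *
goto([.580,-.0735,.137])"
```

```text
t 9.7 pos [ 0.5812 -0.0722  0.2095] need mm [-1.3  1.3 72.5] F [-0.9  0.3 -0.2] w 0.0649 q [-0.24  0.44  1.67 -0.    1.03  1.36]
rot deg [ 0.04 -0.14 -0.04]
```

Call:
{"op": "arm_command", "data": {"plan": [{"translation":[-0.5,1,15],"delta_rot":[0,0,0],"jaw":65},{"translation":[0,0,15],"delta_rot":[0,0,0],"jaw":65},{"translation":[0,0,12],"delta_rot":[0,0,0],"jaw":65},{"translation":[0,0,10],"delta_rot":[0,0,0],"jaw":65},{"translation":[0,0,10],"delta_rot":[0,0,0],"jaw":65},{"translation":[0,0,10],"delta_rot":[0,0,0],"jaw":65},{"translation":[0,0,0],"delta_rot":[0,0,0],"jaw":65},{"translation":[0,0,0],"delta_rot":[0,0,0],"jaw":65}]}}

```text
time_s: 10.37
ee_pos: [0.5802, -0.0726, 0.1355]
ee_rot: [[1.0, -0.025, -0.0], [-0.025, -1.0, -0.0], [-0.0, 0.0, -1.0]]
contact_force: [-0.2, -0.4, -0.3]
width: 0.0651
grip_force: 0.0
```

```bash
python3 - <<'E'
from h import *
goto([.580,-.0735,.137])
a=snap('scene','s3');b=snap('top','t3')
d=np.hstack([cv2.resize(a[160:240,240:340],(400,320),interpolation=3),cv2.resize(b[140:220,310:410],(400,320),interpolation=3)])
cv2.imwrite('pics/c3.png',d[:,:,::-1])
E
```

```text
t 10.3667 pos [ 0.5802 -0.0726  0.1355] need mm [-0.1  0.9 -1.5] F [-0.2 -0.4 -0.3] w 0.0651 q [-0.24  0.52  1.74 -0.    0.87  1.36]
rot deg [ 0.    0.01 -0.01]
```

View pics/c3.png

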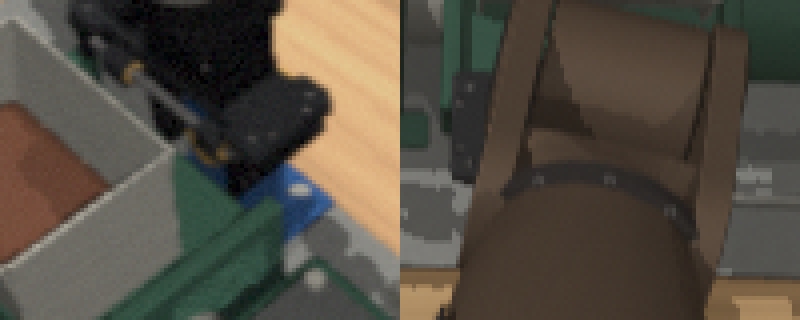

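The gripper is down in the gap behind the blue plate with no contact force. The head is hidden by the gripper body, so the force and width readings have to guide me from here. Closing now.

Call:
{"op": "arm_command", "data": {"plan": [{"translation":[0,0,0],"delta_rot":[0,0,0],"jaw":15},{"translation":[0,0,0],"delta_rot":[0,0,0],"jaw":15},{"translation":[0,0,0],"delta_rot":[0,0,0],"jaw":15},{"translation":[0,0,0],"delta_rot":[0,0,0],"jaw":15},{"translation":[0,0,0],"delta_rot":[0,0,0],"jaw":15},{"translation":[0,0,0],"delta_rot":[0,0,0],"jaw":15},{"translation":[0,0,0],"delta_rot":[0,0,0],"jaw":15},{"translation":[0,0,0],"delta_rot":[0,0,0],"jaw":15}]}}

```text
time_s: 11.13
ee_pos: [0.5803, -0.0741, 0.1359]
ee_rot: [[1.0, -0.025, 0.001], [-0.025, -1.0, -0.002], [0.001, 0.002, -1.0]]
contact_force: [-0.5, -10.2, 2.0]
width: 0.031
grip_force: 30.0
```

Call:
{"op": "arm_command", "data": {"plan": [{"translation":[0,1.2,0],"delta_rot":[0,0,0],"jaw":15},{"translation":[0,0,0],"delta_rot":[0,0,0],"jaw":15},{"translation":[0,0,0],"delta_rot":[0,0,0],"jaw":15}]}}

```text
time_s: 11.38
ee_pos: [0.5803, -0.0742, 0.1358]
ee_rot: [[1.0, -0.025, 0.001], [-0.025, -1.0, -0.001], [0.001, 0.001, -1.0]]
contact_force: [-0.7, -5.5, 3.4]
width: 0.0304
grip_force: 30.0
```

Call:
{"op": "arm_command", "data": {"plan": [{"translation":[-1,0,0],"delta_rot":[0,0,0],"jaw":15},{"translation":[-1,0,0],"delta_rot":[0,0,0],"jaw":15},{"translation":[-1,0,0],"delta_rot":[0,0,0],"jaw":15},{"translation":[-1,0,0],"delta_rot":[0,0,0],"jaw":15},{"translation":[0,0,0],"delta_rot":[0,0,0],"jaw":15},{"translation":[0,0,0],"delta_rot":[0,0,0],"jaw":15}]}}

```text
time_s: 11.88
ee_pos: [0.5764, -0.074, 0.1358]
ee_rot: [[1.0, -0.025, 0.001], [-0.025, -1.0, -0.001], [0.001, 0.001, -1.0]]
contact_force: [0.7, -5.9, 3.1]
width: 0.0306
grip_force: 30.0
```

Call:
{"op": "arm_command", "data": {"plan": [{"translation":[-1,0,0],"delta_rot":[0,0,0],"jaw":15},{"translation":[-1,0,0],"delta_rot":[0,0,0],"jaw":15},{"translation":[0,0,0],"delta_rot":[0,0,0],"jaw":15},{"translation":[0,0,0],"delta_rot":[0,0,0],"jaw":15}]}}

```text
time_s: 12.22
ee_pos: [0.5744, -0.074, 0.1358]
ee_rot: [[1.0, -0.025, 0.001], [-0.025, -1.0, -0.001], [0.001, 0.001, -1.0]]
contact_force: [0.2, -4.6, 3.7]
width: 0.0308
grip_force: 30.0
```

Call:
{"op": "arm_command", "data": {"plan": [{"translation":[-1,0,0],"delta_rot":[0,0,0],"jaw":15},{"translation":[0,0,0],"delta_rot":[0,0,0],"jaw":15},{"translation":[0,0,0],"delta_rot":[0,0,0],"jaw":15}]}}

```text
time_s: 12.47
ee_pos: [0.5734, -0.0739, 0.1358]
ee_rot: [[1.0, -0.025, 0.001], [-0.025, -1.0, -0.001], [0.001, 0.001, -1.0]]
contact_force: [0.2, -4.6, 3.9]
width: 0.031
grip_force: 30.0
```

Call:
{"op": "arm_command", "data": {"plan": [{"translation":[-1,0,0],"delta_rot":[0,0,0],"jaw":15},{"translation":[0,0,0],"delta_rot":[0,0,0],"jaw":15},{"translation":[0,0,0],"delta_rot":[0,0,0],"jaw":15}]}}

```text
time_s: 12.72
ee_pos: [0.5724, -0.0739, 0.1358]
ee_rot: [[1.0, -0.025, 0.001], [-0.025, -1.0, -0.001], [0.001, 0.001, -1.0]]
contact_force: [1.6, -4.7, 3.3]
width: 0.0308
grip_force: 30.0
```

Call:
{"op": "arm_command", "data": {"plan": [{"translation":[-1,0,0],"delta_rot":[0,0,0],"jaw":15},{"translation":[0,0,0],"delta_rot":[0,0,0],"jaw":15},{"translation":[0,0,0],"delta_rot":[0,0,0],"jaw":15}]}}

```text
time_s: 12.97
ee_pos: [0.5714, -0.0739, 0.1358]
ee_rot: [[1.0, -0.025, 0.001], [-0.025, -1.0, -0.001], [0.001, 0.001, -1.0]]
contact_force: [1.0, -4.8, 2.9]
width: 0.031
grip_force: 30.0
```

Call:
{"op": "arm_command", "data": {"plan": [{"translation":[-1,0,0],"delta_rot":[0,0,0],"jaw":15},{"translation":[0,0,0],"delta_rot":[0,0,0],"jaw":15},{"translation":[0,0,0],"delta_rot":[0,0,0],"jaw":15}]}}

```text
time_s: 13.22
ee_pos: [0.5704, -0.0738, 0.1358]
ee_rot: [[1.0, -0.025, 0.001], [-0.025, -1.0, -0.001], [0.001, 0.001, -1.0]]
contact_force: [0.5, -5.4, 3.8]
width: 0.0305
grip_force: 30.0
```

Call:
{"op": "arm_command", "data": {"plan": [{"translation":[-1,0,0],"delta_rot":[0,0,0],"jaw":15},{"translation":[0,0,0],"delta_rot":[0,0,0],"jaw":15},{"translation":[0,0,0],"delta_rot":[0,0,0],"jaw":15}]}}

```text
time_s: 13.47
ee_pos: [0.5694, -0.0738, 0.1358]
ee_rot: [[1.0, -0.025, 0.001], [-0.025, -1.0, -0.001], [0.001, 0.001, -1.0]]
contact_force: [2.3, -4.5, 3.5]
width: 0.0311
grip_force: 30.0
```

```bash
python3 - <<'E'
from h import *
goto([.57,-.0735,.136])
a=snap('scene','s4');b=snap('top','t4')
yel=lambda im:((im[...,0].astype(int)>100)&(im[...,2]<90)&(im[...,0].astype(int)-im[...,2]>50)&(im[...,1]>.6*im[...,0])).astype(np.uint8)
o=cv2.imread('pics/s2.png')[:,:,::-1]
for im in(o,a):
    n,l,s,c=cv2.connectedComponentsWithStats(yel(im[165:220,275:330]))
    print([(s[i].tolist(),np.round(c[i]+[275,165],1).tolist()) for i in range(1,n) if s[i][4]>8])
d=np.hstack([cv2.resize(o[160:220,260:340],(400,300),interpolation=3),cv2.resize(a[160:220,260:340],(400,300),interpolation=3)])
cv2.imwrite('pics/c4.png',d[:,:,::-1])
E
```

```text
t 13.4667 pos [ 0.5694 -0.0738  0.1358] need mm [ 0.6 -0.3 -0.2] F [ 2.3 -4.5  3.5] w 0.0311 q [-0.24  0.51  1.77 -0.    0.86  1.35]
rot deg [ 0.04 -0.07  0.01]
[([26, 12, 14, 12, 107], [308.1, 183.4]), ([13, 25, 11, 11, 98], [293.2, 194.5])]
[]
```

View pics/c4.png

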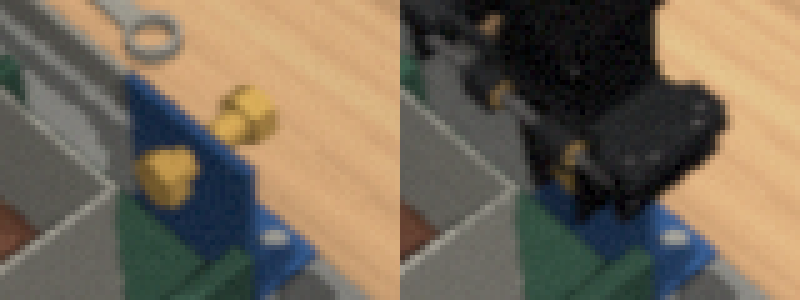

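In the right-hand view the gripper hides nearly all of the bolt, with only a sliver of yellow between the fingers at about (567,178). I'll keep drawing until the force rises.

Call:
{"op": "arm_command", "data": {"plan": [{"translation":[-0.7,0,0],"delta_rot":[0,0,0],"jaw":15},{"translation":[0,0,0],"delta_rot":[0,0,0],"jaw":15},{"translation":[0,0,0],"delta_rot":[0,0,0],"jaw":15}]}}

```text
time_s: 13.82
ee_pos: [0.5687, -0.0738, 0.1358]
ee_rot: [[1.0, -0.025, 0.001], [-0.025, -1.0, -0.001], [0.001, 0.001, -1.0]]
contact_force: [2.2, -4.6, 3.9]
width: 0.0304
grip_force: 30.0
```

Call:
{"op": "arm_command", "data": {"plan": [{"translation":[-0.7,0,0],"delta_rot":[0,0,0],"jaw":15},{"translation":[0,0,0],"delta_rot":[0,0,0],"jaw":15},{"translation":[0,0,0],"delta_rot":[0,0,0],"jaw":15}]}}

```text
time_s: 14.07
ee_pos: [0.5687, -0.0737, 0.1359]
ee_rot: [[1.0, -0.025, 0.003], [-0.025, -1.0, -0.001], [0.003, 0.001, -1.0]]
contact_force: [5.6, -4.4, 1.3]
width: 0.0309
grip_force: 32.2
```

Call:
{"op": "arm_command", "data": {"plan": [{"translation":[-0.7,0,0],"delta_rot":[0,0,0],"jaw":15},{"translation":[0,0,0],"delta_rot":[0,0,0],"jaw":15},{"translation":[0,0,0],"delta_rot":[0,0,0],"jaw":15}]}}

```text
time_s: 14.32
ee_pos: [0.5687, -0.0738, 0.1359]
ee_rot: [[1.0, -0.026, 0.004], [-0.026, -1.0, -0.001], [0.004, 0.001, -1.0]]
contact_force: [10.0, -4.0, -0.9]
width: 0.0309
grip_force: 34.2
```

Call:
{"op": "arm_command", "data": {"plan": [{"translation":[-0.7,0,0],"delta_rot":[0,0,0],"jaw":15},{"translation":[0,0,0],"delta_rot":[0,0,0],"jaw":15},{"translation":[0,0,0],"delta_rot":[0,0,0],"jaw":15}]}}

```text
time_s: 14.57
ee_pos: [0.5687, -0.0738, 0.1359]
ee_rot: [[1.0, -0.026, 0.006], [-0.026, -1.0, -0.001], [0.006, 0.001, -1.0]]
contact_force: [13.1, -4.3, -2.5]
width: 0.0308
grip_force: 36.2
```

The tool has hit a hard stop at x=0.5687. It could be the head seated or a finger touching the plate. To tell them apart, I'll relax, regrip about 2.5 mm further back and pull again.

Call:
{"op": "arm_command", "data": {"plan": [{"translation":[2.1,0,0],"delta_rot":[0,0,0],"jaw":15},{"translation":[0,0,0],"delta_rot":[0,0,0],"jaw":45},{"translation":[0,0,0],"delta_rot":[0,0,0],"jaw":45},{"translation":[2.5,0.7,0],"delta_rot":[0,0,0],"jaw":45},{"translation":[0,0,0],"delta_rot":[0,0,0],"jaw":45},{"translation":[0,0,0],"delta_rot":[0,0,0],"jaw":15},{"translation":[0,0,0],"delta_rot":[0,0,0],"jaw":15},{"translation":[0,0,0],"delta_rot":[0,0,0],"jaw":15},{"translation":[0,0,0],"delta_rot":[0,0,0],"jaw":15},{"translation":[0,0,0],"delta_rot":[0,0,0],"jaw":15}]}}

```text
time_s: 15.4
ee_pos: [0.5705, -0.0739, 0.1354]
ee_rot: [[1.0, -0.025, -0.001], [-0.025, -1.0, 0.0], [-0.001, -0.0, -1.0]]
contact_force: [-0.4, 2.8, -0.8]
width: 0.0305
grip_force: 30.0
```

Call:
{"op": "arm_command", "data": {"plan": [{"translation":[-0.7,0,0],"delta_rot":[0,0,0],"jaw":15},{"translation":[0,0,0],"delta_rot":[0,0,0],"jaw":15},{"translation":[0,0,0],"delta_rot":[0,0,0],"jaw":15}]}}

```text
time_s: 15.65
ee_pos: [0.5702, -0.074, 0.1354]
ee_rot: [[1.0, -0.025, 0.0], [-0.025, -1.0, 0.0], [0.0, -0.0, -1.0]]
contact_force: [1.5, 4.8, -3.7]
width: 0.0308
grip_force: 30.0
```

Call:
{"op": "arm_command", "data": {"plan": [{"translation":[-0.7,0,0],"delta_rot":[0,0,0],"jaw":15},{"translation":[0,0,0],"delta_rot":[0,0,0],"jaw":15},{"translation":[0,0,0],"delta_rot":[0,0,0],"jaw":15}]}}

```text
time_s: 15.9
ee_pos: [0.57, -0.074, 0.1354]
ee_rot: [[1.0, -0.025, 0.001], [-0.025, -1.0, 0.0], [0.001, -0.0, -1.0]]
contact_force: [5.9, 5.2, -4.6]
width: 0.0309
grip_force: 30.0
```

Call:
{"op": "arm_command", "data": {"plan": [{"translation":[-0.7,0,0],"delta_rot":[0,0,0],"jaw":15},{"translation":[0,0,0],"delta_rot":[0,0,0],"jaw":15},{"translation":[0,0,0],"delta_rot":[0,0,0],"jaw":15}]}}

```text
time_s: 16.15
ee_pos: [0.57, -0.074, 0.1355]
ee_rot: [[1.0, -0.026, 0.003], [-0.026, -1.0, 0.0], [0.003, -0.0, -1.0]]
contact_force: [8.9, 4.7, -6.1]
width: 0.0308
grip_force: 30.0
```

Call:
{"op": "arm_command", "data": {"plan": [{"translation":[-0.5,0,0],"delta_rot":[0,0,0],"jaw":15},{"translation":[0,0,0],"delta_rot":[0,0,0],"jaw":15},{"translation":[0,0,0],"delta_rot":[0,0,0],"jaw":15}]}}

```text
time_s: 16.4
ee_pos: [0.5699, -0.074, 0.1355]
ee_rot: [[1.0, -0.026, 0.004], [-0.026, -1.0, -0.0], [0.004, 0.0, -1.0]]
contact_force: [10.6, 4.4, -8.0]
width: 0.0307
grip_force: 30.0
```

The stop moved with the grip, from 0.5687 to 0.570, and the fingers are now clear of the plate. So the head itself is seated, held with about 10 N of pull. One last check of the lever and the loose items before signing off.

```bash
python3 - <<'E'
from h import *
a=snap('scene','s5')
o=cv2.imread('pics/s2.png')[:,:,::-1]; o0=cv2.imread('pics/scene0.png')[:,:,::-1]
for im in(o,a):
    m=(im[205:235,345:368].astype(int).sum(2)<90).astype(np.uint8);n,l,s,c=cv2.connectedComponentsWithStats(m);i=1+np.argmax(s[1:,4]);print(s[i],c[i]+[345,205])
for p in('mug','clay_head','spanner'):print(p,[np.round(d['xy'],1) for d in eyes.mark_of('scene',p)[:2]])
for n,(r0,r1,c0,c1) in dict(mug=(230,280,395,435),head=(262,312,435,480),span=(132,175,250,300)).items():
    print(n,np.abs(a[r0:r1,c0:c1].astype(int)-o0[r0:r1,c0:c1]).mean().round(1))
s=monitor.state();print(s['time_s'],s['ee_pos'],s['contact_force'],s['width'],s['grip_force'])
d=np.hstack([cv2.resize(a[120:320,240:500],(780,600),interpolation=3)])
cv2.imwrite('pics/c5.png',d[:,:,::-1])
E
```

```text
[  5   8  13  14 105] [355.73333333 219.51428571]
[  5   8  13  13 100] [355.9 219.3]
mug [array([407.7, 264.4])]
clay_head [array([447.7, 299.4])]
spanner [array([273.4, 154.7])]
mug 8.1
head 10.5
span 74.9
16.6 [ 0.56990119 -0.07401984  0.13551486] [ 9.86652962  6.05633396 -8.18472675] 0.03048239029327906 30.034256434555573
```

View pics/c5.png

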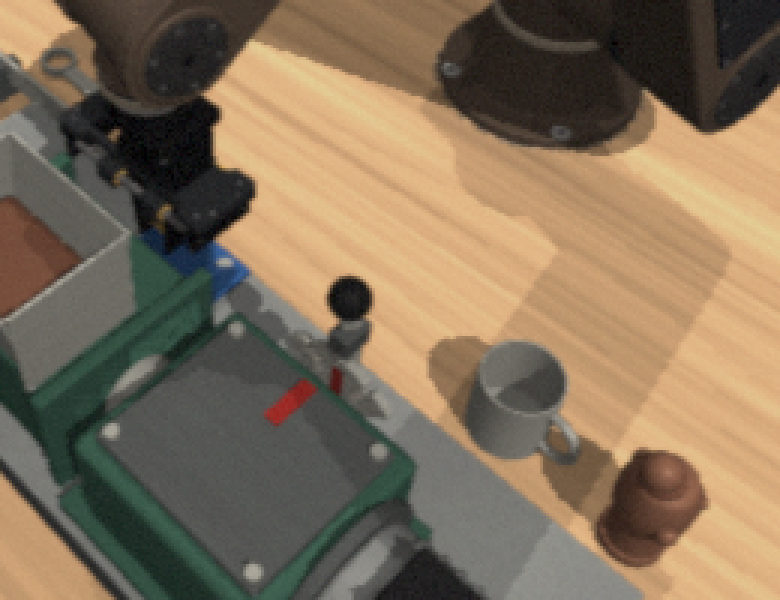

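The lever is upright over the red stripe, with the knob at crop position (349,298). The mug and clay head are undisturbed, and the visible end of the spanner at (60,62) is where it was. The gripper is holding the bolt with a steady pull.

```bash
python3 -c "
from h import *
print(job.sign_off())"
```

```text
the job is handed in; nothing more can be done
None
```

The job is handed in: the lever rests in the red-marked neutral notch, and the bolt is drawn home against the bracket and held by its flats (30 N grip, about 10 N pull), with seating judged from the force and hard stop because the gripper hid the head.

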